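# Power up and reach the drum microphone out to its mark

## Task

Get the drum microphone ready for a sound check: first turn the yellow handle on the grey power box clockwise from the white OFF mark until it clicks in at the green ON mark. Then squeeze the orange lock button on the boom's black grip and draw the microphone boom out until its white pointer stands over the red marker on the scale. A spring pulls the boom back, so finish while still holding it there by the grip; leave the red marker, the drum and the other instruments where they are.

Things in the scene. Friction and masses are not known exactly. Their poses are not given: they have to be found in the camera images.
- power_box: grey power box fixed to the table, 130 x 130 mm, top face at 70 mm. Origin: centre of its underside; z up. White OFF tick at its -x side, green ON tick 60 degrees clockwise (seen from above) from it, both on the top face.
- power_grip (a point): grip point of the yellow bar handle: on its vertical turning axis, 102 mm above the table. The bar is 62 mm long along this point's x axis (from -34 mm, the end marked black, to +28 mm), 15 mm thick along y, 80 to 114 mm above the table, on a 52 mm disc whose top is at 80 mm. z up.
- power (a joint): angle of the yellow handle in rad: 0 = OFF detent, 1.047 (60 degrees) = ON detent, growing clockwise seen from above. Both are sprung clicks: it takes up to about 0.1 N m to turn, and past half-way it pulls itself towards the next detent. Stops just beyond each.
- stand: boom stand fixed to the table: grey base plate 430 x 125 x 12 mm, dark outer tube (axis 105 mm up) ending in a 36 mm collar. x axis: level direction in which the boom extends, z up. Origin on the table under the boom's axis, 10 mm behind the grip's centre when the boom is in; the tube lies behind it (-x). Scale: flat rail with black ticks, 24 mm wide, at y = -64 mm, top at 56 mm.
- boom_grip (a point): centre of the boom's grip, 130 mm up; axes as the stand's; moves with the boom. Black upright block, 36 mm along x, 72 to 150 mm high; fixed face 18 mm away at -y, orange push plate's face (30 mm along x, 112 to 146 mm high) 18 mm away at +y: 36 mm wide, 31 pressed. Pinching it across y from above presses the button. Microphone 88 mm ahead (+x), its lower end 69 mm up.
- boom (a joint): how far the boom is out, in m: 0 = fully in (as at the start, locked), 0.155 = end stop. Locked by a catch until the button is pressed; then a spring draws it back with 2.6 N (in) to 3.8 N (fully out), plus light friction of 0.6 N. It comes out level along the stand's x axis.
- release (a joint): how far the orange lock button is pressed, in m: 0 = out, locked; 0.005 = fully in. The catch is free above 0.003. It presses towards the stand's -y, sprung with 2.4 N (out) to 5.4 N (fully in). Letting it go with the boom nearly in locks it again; further out the boom slides back.
- pointer (a point): outer end of the white pointer, a blade 3 mm wide along x, that sticks out of the grip towards the stand's -y over the scale, 76 mm above the table and level with the grip's centre along x; it moves with the boom.
- marker_top (a point): centre of the top face of the red marker clip on the scale rail, 62 mm above the table; the clip is 10 mm wide along the stand's x and 32 mm across. The white pointer must stand over it. Axes as the stand's.
- marker (a joint): position of the red marker along the scale, in m, equal to the value of joint boom at which the pointer is over the marker's middle. It differs from run to run and sits stiffly (25 N); not to be moved.
- drum: small wooden hand drum with a pale skin, 148 mm diameter, 52 mm tall, loose on the table under the microphone, ahead of the boom. Origin: centre of its underside. Not to be moved.
- cups_orange: stack of orange plastic cups, 72 mm across, 144 mm tall, loose bystander; origin: centre of its underside. Not to be moved.
- cups_blue: stack of blue plastic cups, 72 mm across, 144 mm tall, loose bystander; origin: centre of its underside. Not to be moved.
- mushroom: green mushroom-shaped wooden shaker, 62 mm across, 81 mm tall, loose bystander; origin: centre of its underside. Not to be moved.
- shaker: pale wooden cylinder shaker with a red band, 44 mm across, 90 mm tall, loose bystander; origin: centre of its underside. Not to be moved.
- block: brown wood block, 110 x 50 x 45 mm, loose bystander; origin: centre of its underside. Not to be moved.
- claves: pair of wooden rods lying side by side, 185 x 44 mm, 22 mm tall, loose bystander; origin: centre of its underside. Not to be moved.
Mind the look-alikes: they are no part of the job. What is meant by the power_box is not blue, and is the larger of those in its own colour.

How it is judged:
By the outcome, as a careful person would: the job done as asked, in the order asked, and still so for the second after the job is handed in, while the arm keeps its last pose, push and grip.
It also fails if it takes over 54 s, if anything falls off the work surface, if the arm or the gripper's body presses on something with over 40 N, if the wrist force passes 120 N, or if a joint passes its speed limit or range.

## Robot

A 7-joint arm with a two-finger parallel gripper is mounted at the origin on the work surface. World frame = base frame: x ahead of the robot, y to its left, z up, the work surface at z = 0. Lengths are in m, angles in degrees, forces in N, time in s.
With the tool pointing down it reaches from about 0.425 to 0.875 m from the base axis. Payload 8.4 kg.
Tool frame: the origin (TCP) lies midway between the tips of the shut fingers; the grasp point (between the pads) lies 19 mm behind it; z points along the fingers, y is the line along which they close (so a half turn about z gives the same grasp; the last joint's range is limited). The gripper opens to 85 mm and grips with 20 to 120 N. Pads are 22 mm wide; open, the fingers measure 114 mm over their backs; the gripper's body (76 mm by 85 mm) begins 54 mm behind the grasp point. The pads swing forward as they close: fully open they stand 13 mm farther back than shut.
Start: joints at [61.753, 19.091, 2.286, 83.961, -0.768, 76.965, -3.352], TCP at [0.249, -0.6, 0.231] pointing down, gripper open.
Joint ranges: [-147.57, 147.57], [-21.85, 119.76], [-74.77, 79.35], [14.55, 137.4], [-85.83, 265.84], [4.83, 119.75], [-152.11, 152.11]. Speed limits (degrees/s): [127.2, 127.2, 159.86, 159.86, 180, 180, 180].

## Interface

Orientations are given as [roll, pitch, yaw] about the fixed x, y, z axes, in that order (R = Rz(yaw) Ry(pitch) Rx(roll)).
In Python, from bench import robot, sensors, snapshot, calibration gives the robot as it stands. Calls block until the motion is done:
- robot.goto(position, orientation): joint-space move of the TCP to a pose.
- robot.move_l(position, rot=None, feed=0.15, threshold=None): straight line of the TCP; rot=None keeps the orientation; feed is the mean speed in m/s. With threshold (N) it stops when the force on the tool has changed by that much, and returns True; else False.
- robot.goto_joints(angles): joint-space move.
- robot.open_jaws() and robot.grab(): open the fingers fully, or close them until they stop; the grip force is fixed at half the most.
- robot.dwell(seconds).
- robot.inverse_kinematics(position, orientation): joint angles nearest the present ones, or None.
- sensors.get_state(): the state.
- snapshot(name): name is "scene" or "top" or "wrist"; returns the picture (420x560x3 uint8, red, green, blue); there is no depth.
- calibration(name): a dict with "camera_matrix" (3x3 intrinsics, pixels), "distortion" ([k1, k2, p1, p2, k3] as OpenCV has them; the pictures are not rectified), "world_to_cam" (4x4, takes a point from world to camera coordinates); the wrist camera has in their place "hand_eye" (4x4, takes a point from camera to tool coordinates, whose origin is the TCP and whose axes are the flange's). Camera axes: x right, y down, z forward; pixel columns grow to the right and rows downward; lengths in m; the calibration is good to about 2 mm. A picture is of the moment at which its call begins: read the wrist's pose just before it. calibration takes no time and is no camera call.
A pose or a line that the arm cannot do raises robot.MotionError and nothing moves.
- robot.sign_off(): hands the job in; it is judged then, once.
The state is a dict: "t": time; "joint_positions": joint angles; "dq": joint speeds; "joint_torque": joint torques, N m; "position": TCP position; "orientation": TCP orientation; "wrist_force": force on the tool from outside, world axes, zero at the start; "ft_torque": the same for the moment, N m; "gripper_width": opening from 0.0 (shut) to 1.0 (fully open); "finger_force": force on a finger pad.
Only numpy, scipy, OpenCV 4.12 (cv2) and the standard library are available. Lean on these libraries where they do the work, as an engineer would, in place of code of your own. Each camera call takes 0.05 s, during which the arm holds its last target. There are 200 camera calls.

## Working session

There is one attempt and no reset: what is moved stays moved. The work goes in short steps, each a Python script; the robot and the scene stay as the last script left them, time stands still between calls to the robot, and variables do not carry over. Pictures are saved under pics/ and viewed, at most 10 in all, crops included, and the job is handed in when it is done.

```bash
mkdir -p pics; python3 - <<'E'
from bench import robot,sensors,snapshot,calibration
import cv2,json
for n in("scene","top"):
    cv2.imwrite(f"pics/{n}0.png",snapshot(n)[:,:,::-1])
    c=calibration(n);print(n,c)
print(calibration("wrist"));s=sensors.get_state();print(s)
E
```

```text
scene {'camera_matrix': array([[539.45652048,   0.        , 280.80215211],
       [  0.        , 539.45652048, 209.97356357],
       [  0.        ,   0.        ,   1.        ]]), 'distortion': array([-0.08047964,  0.        ,  0.        ,  0.        ,  0.        ]), 'world_to_cam': array([[ 2.02156074e-01,  9.79352089e-01,  1.55178131e-03,
        -3.71782454e-01],
       [ 8.21833314e-01, -1.68779125e-01, -5.44154032e-01,
        -3.52954852e-01],
       [-5.32656480e-01,  1.11279348e-01, -8.38983898e-01,
         1.90464230e+00],
       [ 0.00000000e+00,  0.00000000e+00,  0.00000000e+00,
         1.00000000e+00]])}
top {'camera_matrix': array([[483.5061208 ,   0.        , 284.09647708],
       [  0.        , 483.5061208 , 202.64807105],
       [  0.        ,   0.        ,   1.        ]]), 'distortion': array([-0.16228877,  0.        ,  0.        ,  0.        ,  0.        ]), 'world_to_cam': array([[ 0.01650066, -0.99984344, -0.00638899,  0.26054569],
       [-0.99428277, -0.01573402, -0.10561355,  0.53220457],
       [ 0.1054965 ,  0.00809516, -0.99438672,  1.50384223],
       [ 0.
[... 684 characters left out ...]
_positions': array([61.75366238, 19.12648677,  2.28472089, 84.00288881, -0.76788394,
       76.96536659, -3.35077834]), 'dq': array([-0.07760555, -0.08972021,  0.01645856, -0.21515085, -0.03032197,
        0.12755044,  0.00692527]), 'joint_torque': array([ 3.75677904e-03, -6.60024977e+01,  1.37034081e+00, -4.06480944e+01,
        1.71000604e-02,  8.91444564e-03, -2.74989119e-06]), 'position': array([ 0.24923006, -0.59990263,  0.23055054]), 'orientation': array([-1.79920667e+02,  5.21190237e-03,  2.25626047e+01]), 'wrist_force': array([-0.83732277, -0.60226178, -0.22001168]), 'ft_torque': array([ 0.00930458,  0.01154347, -0.01149291]), 'finger_force': 0.0, 'gripper_width': 0.9956694727041726}
```

View pics/top0.png

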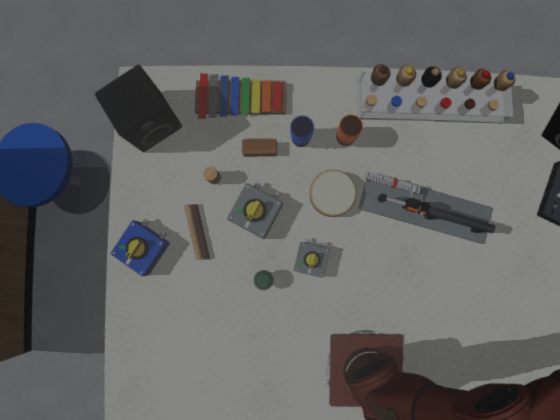

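View pics/scene0.png

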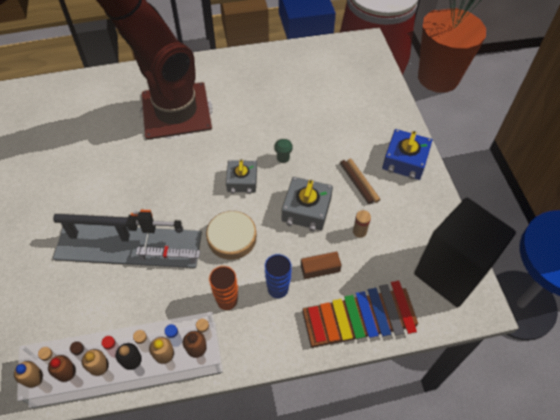

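Three boxes appear in the top picture: a blue one at (140,248), a small grey one at (311,259) and a large grey one at (255,210). The large grey one fits, since it is not blue and is the larger of the two greys. The stand's grip is near (412,205), the red marker near (395,183), and the drum at (333,193). I'll confirm these in an enlarged crop.

```bash
cat > h.py <<'E'
import numpy as np,cv2
from scipy.spatial.transform import Rotation as Ro
from bench import robot,sensors,snapshot,calibration
def pose():
    s=sensors.get_state();T=np.eye(4);T[:3,:3]=Ro.from_euler('xyz',s['orientation'],degrees=True).as_matrix();T[:3,3]=s['position'];return T
def cam(n,T=None):
    c=calibration(n)
    W=np.linalg.inv(c['world_to_cam']) if n!='wrist' else T@c['hand_eye']
    return c['camera_matrix'],c['distortion'],W
def ray(n,uv,z,T=None):
    K,D,W=cam(n,T)
    p=cv2.undistortPoints(np.array([[uv]],float),K,D)[0,0]
    d=W[:3,:3]@[p[0],p[1],1];o=W[:3,3]
    return o+d*(z-o[2])/d[2]
def proj(n,P,T=None):
    K,D,W=cam(n,T);M=np.linalg.inv(W)
    return cv2.projectPoints(np.atleast_2d(np.array(P,float)),cv2.Rodrigues(M[:3,:3])[0],M[:3,3],K,D)[0][:,0]
E
python3 - <<'E'
from h import *
im=cv2.imread('pics/top0.png')
a=im[170:300,215:345];b=im[160:250,355:500]
f=lambda i,s:cv2.convertScaleAbs(cv2.resize(i,None,fx=s,fy=s,interpolation=cv2.INTER_CUBIC),alpha=1.7)
A=f(a,3);B=f(b,2.8)
c=np.zeros((390,A.shape[1]+B.shape[1],3),np.uint8);c[:390,:390]=A;c[:B.shape[0],390:]=B
cv2.imwrite('pics/c1.png',c);print(c.shape)
for n,uv,z in[('handle',(255,209),.1),('small',(311,259),.08),('grip',(412,205),.15),('mark',(395,183),.062),('drum',(333,193),.052),('mic',(382,198),.1),('tubeend',(490,227),.105),('mush',(263,280),.07)]:print(n,ray('top',uv,z).round(3))
E
```

```text
(390, 796, 3)
handle [0.5   0.356 0.1  ]
small [0.352 0.184 0.08 ]
grip [ 0.514 -0.109  0.15 ]
mark [ 0.592 -0.078  0.062]
drum [0.558 0.116 0.052]
mic [ 0.539 -0.029  0.1  ]
tubeend [ 0.454 -0.368  0.105]
mush [0.286 0.329 0.07 ]
```

View pics/c1.png

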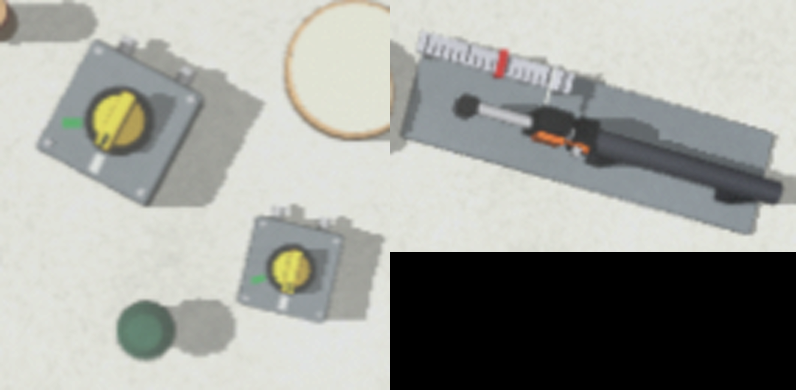

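The crop confirms it: the large grey box has its handle at about (254.7,210.3), the white OFF tick at (247,224) and the green tick at (239,211). The pointer is at about (411,192) and the red marker at (395,183). Next I'll hover over the handle for a wrist view.

```bash
python3 - <<'E'
from h import *
h=ray('top',(254.7,210.3),.108)
cor=[ray('top',(215+x/3,170+y/3),.07) for x,y in[(98,42),(203,100),(150,205),(37,150)]]
c=np.mean(cor,0);t=ray('top',(247.3,224.3),.07)
print(h,c,t,np.linalg.norm(t-c),np.degrees(np.arctan2(*(c-t)[1::-1])))
print([np.linalg.norm(cor[i]-cor[i-1]).round(3) for i in range(4)],[np.degrees(np.arctan2(*(cor[i]-cor[i-1])[1::-1])).round(1) for i in range(4)])
for y in(-28,-58,-88,152,122,92):
    q=robot.inverse_kinematics([c[0],c[1],.09],[180,0,y]);print(y,None if q is None else np.round(q,0))
E
```

```text
[0.49503412 0.35638914 0.108     ] [0.49525642 0.35607568 0.07      ] [0.45482191 0.38084298 0.07      ] 0.047416964832438624 -31.488673093086504
[np.float64(0.128), np.float64(0.124), np.float64(0.121), np.float64(0.129)] [np.float64(-28.0), np.float64(-118.1), np.float64(154.3), np.float64(65.2)]
-28 [ -76.   27.   47.  101.  -22.   62. -140.]
-58 [  7.  36. -63.  97.  34.  69. 148.]
-88 [  7.  36. -63.  97.  34.  69. 118.]
152 [ 11.  41. -71.  96.  41.  73.  -7.]
122 [ 10.  39. -68.  96.  38.  71. -35.]
92 [  8.  36. -64.  97.  35.  70. -63.]
```

```bash
python3 - <<'E'
from h import *
robot.goto([.495,.356,.23],[180,0,152])
T=pose();im=snapshot('wrist');cv2.imwrite('pics/w1.png',cv2.convertScaleAbs(im[:,:,::-1],alpha=1.4))
np.save('T1.npy',T);s=sensors.get_state();print(s['t'],s['joint_positions'].round(0),s['position'],proj('wrist',[.495,.356,.108],T))
E
```

```text
3.5917 [  2.  23. -54.  88.  18.  79.   9.] [0.49548904 0.35536912 0.22990799] [[281.32879403 199.85546209]]
```

View pics/w1.png

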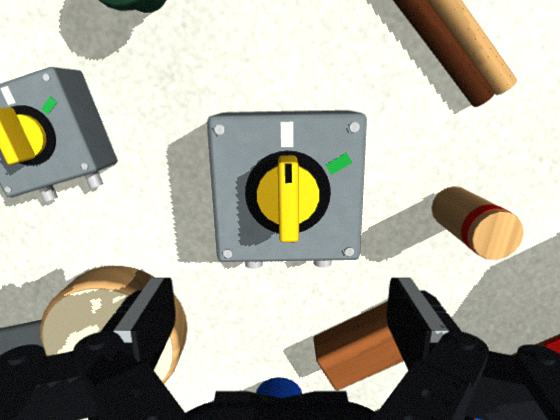

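The wrist view shows the box's top face with corners near (210,114), (364,114), (358,260) and (222,260). The bar runs from (289,156), its black end towards the white tick at (287,134), to (289,241). The green tick is at (339,163).

```bash
python3 - <<'E'
from h import *
T=np.load('T1.npy')
a=ray('wrist',(289,156),.114,T);b=ray('wrist',(289,241),.114,T)
u=(b-a)/np.linalg.norm(b-a);c=a+u*.034
d=ray('wrist',(288,193),.08,T);print('len',np.linalg.norm(b-a),'yaw',np.degrees(np.arctan2(u[1],u[0])),c,d)
for p in[(287,134),(339,163)]:
    v=ray('wrist',p,.07,T)-d;print(np.linalg.norm(v[:2]),np.degrees(np.arctan2(v[1],v[0])))
c=(c+d)/2;yaw=np.degrees(np.arctan2(u[1],u[0]))+180
print(c,yaw)
robot.move_l([c[0],c[1],.15],rot=[180,0,yaw],feed=.2)
print(robot.move_l([c[0],c[1],.086],feed=.08,threshold=8))
robot.grab();s=sensors.get_state();print(s['t'],s['gripper_width']*85,s['finger_force'],s['wrist_force'])
for k in range(1,7):
    robot.move_l([c[0],c[1],.086],rot=[180,0,yaw-10.2*k],feed=.1);s=sensors.get_state();print(k,s['t'],s['wrist_force'].round(1),s['ft_torque'].round(2),s['position'].round(4),s['orientation'].round(1))
E
```

```text
len 0.06410234212244091 yaw -27.659474222600483 [0.49796101 0.36073668 0.114     ] [0.49939846 0.35994158 0.08      ]
0.0465632981644123 153.02804555488015
0.048068449127208826 90.5184461486153
[0.49867973 0.36033913 0.097     ] 152.3405257773995
False
5.7333 13.961739255453375 58.70172321796417 [-1.71533799 -2.42584887  4.12371161]
1 6.0583 [-1.8 -0.7  4. ] [-0.35  0.23 -0.07] [0.4987 0.3604 0.0863] [180.    0.  142.3]
2 6.3833 [-0.3 -0.8  4.6] [-0.13  0.07 -0.02] [0.4989 0.3605 0.0862] [180.    0.  132.3]
3 6.7083 [1.3 1.  4.2] [ 0.13 -0.23 -0.02] [0.499  0.3606 0.0862] [179.9   0.  122.1]
4 7.0333 [2.  1.7 1.8] [ 0.48 -0.73 -0.08] [0.4992 0.3607 0.0862] [179.9  -0.  111.9]
5 7.3583 [4.6 3.1 1.1] [ 0.55 -0.87 -0.08] [0.4994 0.3608 0.0862] [179.9  -0.  101.6]
6 7.6833 [5.1 2.5 1. ] [ 0.62 -1.14  0.06] [0.4996 0.3608 0.0862] [ 1.799e+02 -1.000e-01  9.140e+01]
```

```bash
python3 - <<'E'
from h import *
robot.open_jaws();s=sensors.get_state();p=s['position']
robot.move_l([p[0],p[1],.23],feed=.2)
T=pose();im=snapshot('wrist');cv2.imwrite('pics/w2.png',cv2.convertScaleAbs(im[80:300,180:400,::-1],alpha=1.2));np.save('T2.npy',T)
for y in(76,-104):
  for d in(0,.155):
    q=robot.inverse_kinematics([.514+d*.24,-.109+d*.97,.111],[180,0,y]);print(y,d,None if q is None else np.round(q,0))
print(sensors.get_state()['t'])
E
```

```text
76 0 [ 38.  14. -35. 108.   9.  61. -14.]
76 0.155 [ 20.  17. -33. 104.  10.  62. -31.]
-104 0 None
-104 0.155 [ 40.  24. -59. 104.  22.  65. 139.]
9.2917
```

View pics/w2.png

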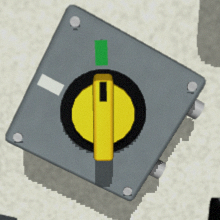

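The handle's black end at crop (102,85) now lines up with the green tick at (101,52), so the power is ON. Next is the boom.

```bash
python3 - <<'E'
from h import *
robot.move_l([.499,.36,.28],feed=.25)
robot.goto([.52,-.105,.28],[180,0,76])
T=pose();im=snapshot('wrist');cv2.imwrite('pics/w3.png',cv2.convertScaleAbs(im[:,:,::-1],alpha=1.2));np.save('T3.npy',T)
s=sensors.get_state();print(s['t'],s['position'],s['joint_positions'].round(0))
E
```

```text
11.3917 [ 0.52037517 -0.1035273   0.27999069] [ 39.   6. -35.  95.   4.  80. -10.]
```

View pics/w3.png

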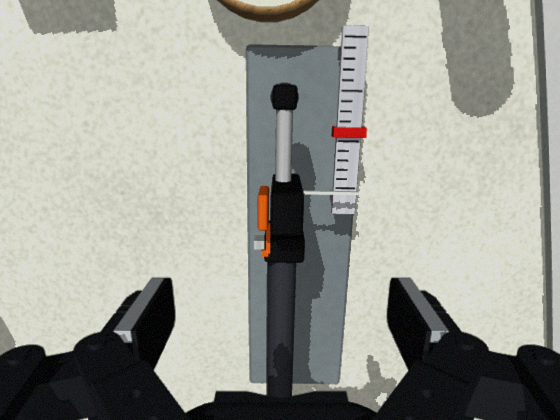

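The wrist view shows the grip block at about u 272–303, v 176–235, with the orange plate at (264,207). The pointer blade runs from (304,193) to (358,193), the red marker is at (349,132), and the scale runs from (356,27) to (344,213).

```bash
python3 - <<'E'
from h import *
T=np.load('T3.npy')
im=cv2.imread('pics/w3.png').astype(int);B,G,R=im[...,0],im[...,1],im[...,2]
def blob(m):
    n,l,st,c=cv2.connectedComponentsWithStats(m.astype(np.uint8));k=1+st[1:,4].argmax();return st[k],c[k]
mk=blob((R>150)&(G<60)&(B<60)&(np.arange(560)>320)[None]);og=blob((R>180)&(G>60)&(G<150)&(B<60));print(mk,og)
r=lambda u,z:ray('wrist',u,z,T)
ang=lambda a,b:np.degrees(np.arctan2(*(a-b)[1::-1]))
print('scale',ang(r((356,27),.056),r((344,213),.056)),'base L',ang(r((247,46),.012),r((249,383),.012)),'mic->tube',ang(r((285,96),.105),r((281,330),.12)))
yaw=ang(r((247,46),.012),r((249,383),.012))
ex=np.array([np.cos(np.radians(yaw)),np.sin(np.radians(yaw)),0]);ey=np.array([-ex[1],ex[0],0])
for n,u,z in[('ptr tip',(358,193),.076),('ptr root',(306,193),.076),('mark',mk[1],.062),('gripL',(272,185),.15),('gripR',(303,185),.15),('gripfront',(288,175),.15),('scale',(344,213),.056),('orange',og[1],.14),('mic',(285,97),.105),('drumedge',(268,17),.052)]:
    p=r(u,z);print(n,p.round(4),(p@ex).round(4),(p@ey).round(4))
print(yaw)
c=im[150:260,225:375].astype(np.uint8);cv2.imwrite('pics/c3.png',cv2.resize(c,None,fx=5,fy=5,interpolation=cv2.INTER_NEAREST))
E
```

```text
(array([334, 127,  32,  11, 293], dtype=int32), array([349.44709898, 131.98293515])) (array([258, 195,   9,  35, 250], dtype=int32), array([262.016, 211.532]))
scale 75.40732202178533 base L 74.96481533462259 mic->tube 75.28743107530879
ptr tip [ 0.5919 -0.1352  0.076 ] 0.023 -0.6067
ptr root [ 0.5429 -0.1231  0.076 ] 0.0219 -0.5562
mark [ 0.5969 -0.0778  0.062 ] 0.0797 -0.5967
gripL [ 0.5186 -0.0911  0.15  ] 0.0466 -0.5245
gripR [ 0.5414 -0.0967  0.15  ] 0.047 -0.5479
gripfront [ 0.5322 -0.0865  0.15  ] 0.0545 -0.5364
scale [ 0.5769 -0.1589  0.056 ] -0.0039 -0.5983
orange [ 0.5047 -0.1125  0.14  ] 0.0222 -0.5166
mic [ 0.5438 -0.0315  0.105 ] 0.1106 -0.5333
drumedge [0.546  0.0402 0.052 ] 0.1805 -0.5168
74.96481533462259
```

View pics/c3.png

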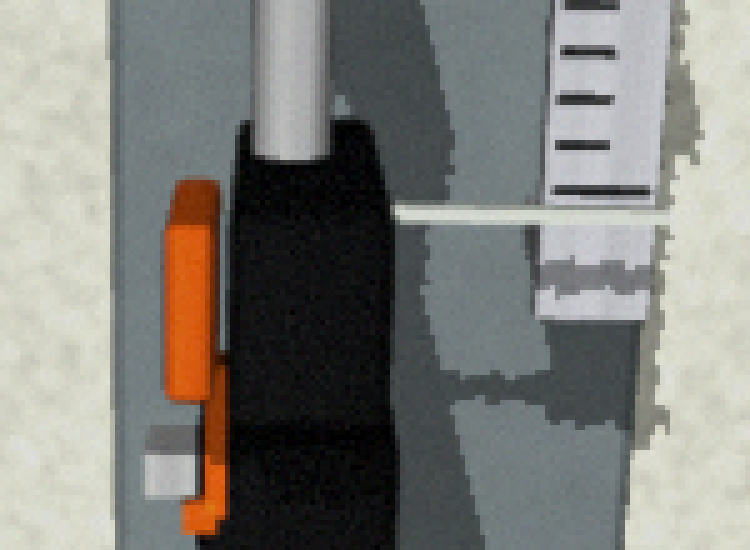

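```bash
python3 - <<'E'
from h import *
yaw=75.1;a=np.radians(74.96);ex=np.array([np.cos(a),np.sin(a),0]);ey=np.array([-ex[1],ex[0],0])
P=lambda d,z:ex*(.0232+d)+ey*-.535+[0,0,z]
robot.move_l(P(0,.2),rot=[180,0,yaw],feed=.2)
print(robot.move_l(P(0,.111),feed=.08,threshold=8))
robot.grab();s=sensors.get_state();print(s['t'],s['gripper_width']*85,s['finger_force'],s['wrist_force'].round(1),s['position']-P(0,.111))
for d in(.02,.04,.0572):
    robot.move_l(P(d,.111),feed=.06);s=sensors.get_state();f=s['wrist_force'];print(d,s['t'],f.round(1),(f@ex).round(1),s['gripper_width']*85,s['position']-P(d,.111))
T=pose();np.save('T4.npy',T);w=snapshot('wrist');t=snapshot('top');sc=snapshot('scene')
cv2.imwrite('pics/w4.png',cv2.convertScaleAbs(w[:,:,::-1],alpha=1.3))
f=lambda i:cv2.resize(i,(400,300),interpolation=cv2.INTER_CUBIC)
cv2.imwrite('pics/sc4.png',sc[:,:,::-1]);cv2.imwrite('pics/top4.png',t[:,:,::-1])
c=np.vstack([np.hstack([f(w),f(cv2.convertScaleAbs(t[150:240,340:460],alpha=1.7))]),np.hstack([f(cv2.convertScaleAbs(sc[195:285,100:220],alpha=1.5)),f(sc)])])
cv2.imwrite('pics/m4.png',c[:,:,::-1])
E
```

```text
False
13.7917 27.296623486461264 61.00360035896301 [-7.2  1.6 10.7] [-1.72562490e-03  4.57673842e-04  8.83857813e-05]
0.02 14.275 [-8.   0.  11.6] -2.1 27.233858253755937 [-1.84321037e-03  2.08648278e-04  9.90360517e-05]
0.04 14.7583 [-8.6  0.4 11.5] -1.8 27.35280619735158 [-0.00190088  0.00025709  0.00011297]
0.0572 15.1917 [-9.1 -1.1 12. ] -3.5 27.04953127457977 [-0.00192811  0.0002899   0.00011557]
```

View pics/m4.png

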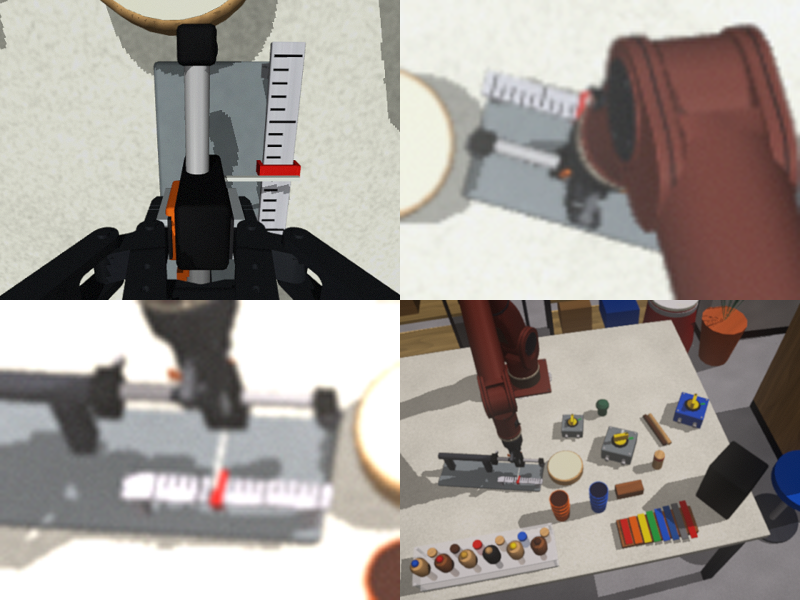

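The boom has come out with the grip. In the wrist picture the red marker is at about (391,235) and the pointer at about (391,251). I'll measure both at their own heights.

```bash
python3 - <<'E'
from h import *
T=np.load('T4.npy');im=cv2.imread('pics/w4.png')
a=np.radians(74.96);ex=np.array([np.cos(a),np.sin(a),0])
c=im[200:280,310:440];cv2.imwrite('pics/c4.png',cv2.resize(c,None,fx=6,fy=6,interpolation=cv2.INTER_NEAREST))
# expected pixels of marker faces if pointer is right over it
B,G,R=[im[...,i].astype(int) for i in range(3)]
m=(R>120)&(G<60)&(B<60)
for u in(370,380,390,400,410):
    v=np.where(m[215:260,u])[0]+215;print(u,v.min(),v.max(),'col',[tuple(im[k,u]) for k in range(v.max()-1,v.max()+9,1)])
E
```

```text
370 231 244 col [(np.uint8(17), np.uint8(20), np.uint8(247)), (np.uint8(26), np.uint8(34), np.uint8(250)), (np.uint8(61), np.uint8(72), np.uint8(224)), (np.uint8(164), np.uint8(172), np.uint8(173)), (np.uint8(161), np.uint8(173), np.uint8(165)), (np.uint8(198), np.uint8(207), np.uint8(203)), (np.uint8(255), np.uint8(255), np.uint8(255)), (np.uint8(255), np.uint8(255), np.uint8(255)), (np.uint8(255), np.uint8(255), np.uint8(255)), (np.uint8(255), np.uint8(255), np.uint8(255))]
380 231 244 col [(np.uint8(16), np.uint8(27), np.uint8(248)), (np.uint8(20), np.uint8(29), np.uint8(246)), (np.uint8(72), np.uint8(78), np.uint8(224)), (np.uint8(161), np.uint8(168), np.uint8(168)), (np.uint8(162), np.uint8(172), np.uint8(162)), (np.uint8(200), np.uint8(211), np.uint8(204)), (np.uint8(255), np.uint8(255), np.uint8(255)), (np.uint8(255), np.uint8(255), np.uint8(255)), (np.uint8(255), np.uint8(255), np.uint8(255)), (np.uint8(255), np.uint8(255), np.uint8(255))]
390 231 244 col [(np.uint8(20), np.uint8(22), np.uint8(246)), (np.uint8(21), np.uint8(29), np.uint8(244)), (np.uint8(70), np.uint8(75), np
[... 604 characters left out ...]
 np.uint8(209), np.uint8(205)), (np.uint8(255), np.uint8(255), np.uint8(255)), (np.uint8(255), np.uint8(255), np.uint8(255)), (np.uint8(255), np.uint8(255), np.uint8(255)), (np.uint8(255), np.uint8(255), np.uint8(255))]
410 230 244 col [(np.uint8(12), np.uint8(20), np.uint8(244)), (np.uint8(23), np.uint8(31), np.uint8(244)), (np.uint8(74), np.uint8(79), np.uint8(217)), (np.uint8(160), np.uint8(168), np.uint8(168)), (np.uint8(166), np.uint8(174), np.uint8(166)), (np.uint8(199), np.uint8(209), np.uint8(208)), (np.uint8(255), np.uint8(255), np.uint8(255)), (np.uint8(255), np.uint8(255), np.uint8(255)), (np.uint8(255), np.uint8(255), np.uint8(255)), (np.uint8(255), np.uint8(255), np.uint8(255))]
```

View pics/c4.png

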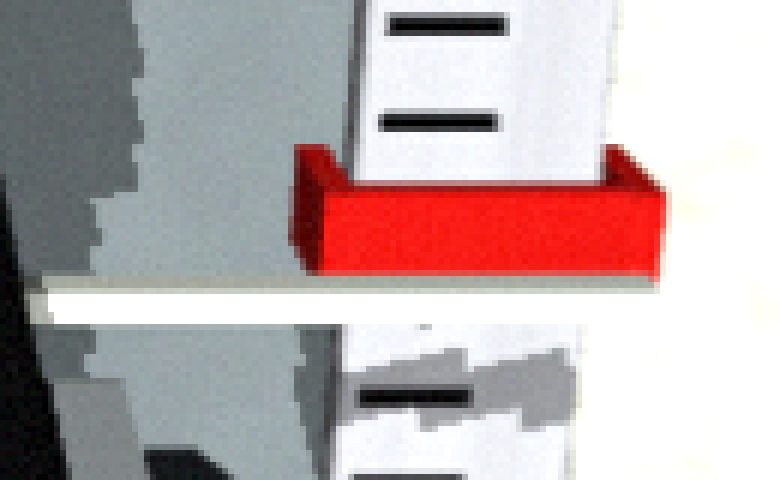

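```bash
python3 - <<'E'
from h import *
T=np.load('T4.npy');a=np.radians(74.96);ex=np.array([np.cos(a),np.sin(a),0])
r=lambda v,z,u=390:ray('wrist',(u,v),z,T)@ex
print('ptr',r(251.2,.076),'edges',r(248.3,.076),r(254,.076),'marker far edge',r(231.3,.062),'centre',r(231.3,.062)-.005,'visible to',r(245.7,.062))
E
```

```text
ptr 0.07882899515408259 edges 0.08046966117191967 0.07723664840222168 marker far edge 0.08470516810986156 centre 0.07970516810986156 visible to 0.07609071810788254
```

The pointer is 0.9 mm short of the marker's middle, so I'll nudge it and hand in.

```bash
python3 - <<'E'
from h import *
a=np.radians(74.96);ex=np.array([np.cos(a),np.sin(a),0]);ey=np.array([-ex[1],ex[0],0])
robot.move_l(ex*(.0232+.0581)+ey*-.535+[0,0,.111],feed=.03);robot.dwell(.4)
s=sensors.get_state();print(s['t'],s['position']@ex,s['dq'].round(2),s['finger_force'],s['gripper_width']*85)
print(robot.sign_off())
E
```

```text
15.9917 0.08065683991147286 [-0.06 -0.01  0.09  0.02 -0.    0.03 -0.06] 60.15499413013458 27.335547183675224
the job is handed in; nothing more can be done
None
```

I turned the power handle to ON, drew the boom out until the pointer stood over the red marker (last measured 0.9 mm short, then nudged by that much), and handed in at 16 s still holding the grip; I did not photograph it after that nudge.

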